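Send the measured cuvette carrier to the wash box

ROBOT

A 6-joint arm with a two-finger parallel gripper is mounted at the origin on the work surface. World frame = base frame: x ahead of the robot, y to its left, z up, the work surface at z = 0. Lengths are in mm, angles in rad, forces in N, time in s.
With the tool pointing down it reaches from about 300 to 775 mm from the base axis. Payload 14.6 kg.
Tool frame: the origin (TCP) lies at the very end of the fingers, on their centre line; the grasp point (between the pads) lies 19 mm behind it; z points along the fingers, y is the line along which they close (so a half turn about z gives the same grasp; the last joint's range is limited). The gripper opens to 94 mm and grips with 3 to 60 N. Pads are 16 mm wide; open, the fingers measure 119 mm over their backs; the gripper's body (75 mm by 177 mm) begins 78 mm behind the grasp point.
Start: joints at [-1.314, 0.3, 1.521, -0, 1.321, -0.067], TCP at [174.987, -521.41, 205.446] pointing down, gripper open.
Joint ranges: [-3.03, 3.03], [-0.79, 2.21], [0.23, 2.52], [-1.04, 4.18], [0, 3.07], [-2.55, 2.55]. Speed limits (rad/s): [2.22, 2.22, 2.57, 3.14, 3.14, 3.14].

INTERFACE

Orientations are given as [roll, pitch, yaw] about the fixed x, y, z axes, in that order (R = Rz(yaw) Ry(pitch) Rx(roll)).
In Python, from cell import manip, camera, get_calibration gives the robot as it stands. The module is installed in compiled form; this text tells all that it offers.
- The arm moves only by the tool jog_arm, never from a script. Its argument "plan" is one flat list of numbers, 6 for each row, row after row: the shift along the world's x, y, z in m, then the turn, a rotation vector about the world's x, y, z in degrees. A call has 1 to 20 rows; each row is the pose to reach, as a shift and turn from the pose commanded when the call began; what a row does not reach only later rows make up. A row lasts 1/10 s, in which the tool goes at most 50 mm and 8.59 degrees, less where a joint would pass 70% of its speed; a pose out of reach is approached as far as the arm can. A call with a gripper value outside its range is refused whole. "claw" is the finger opening in m, from 0 to 0.094, set as the call begins (left out, the last holds). The fingers move at their own pace and stop on an object; "force" is the grip in N (left out, the last holds). Time passes only in rows, so rows that repeat a pose let the fingers close. It gives the time, the measured TCP pose, the force, the opening and the grip force at its end, in the units of the state.
- manip.read_state(): the state, without advancing time (a new reading comes with each control period).
- camera(name): name is "scene" or "top" or "wrist"; returns (picture, depth): 384x512x3 uint8, red, green, blue; 384x512 float32, mm along the optical axis (not along the pixel's ray), 0 where there is no reading.
- get_calibration(name): a dict with "fx", "fy", "cx", "cy" (pixels), "k1" (the pictures are not rectified: a ray, as slopes to the right and down, at radius r is drawn at 1 + k1 r^2 times it, then the intrinsics apply), "origin" and "attitude" of the camera in the world. Camera axes: x right, y down, z forward; pixel columns grow to the right and rows downward; lengths in mm; the calibration is good to about 2 mm. A picture is of the moment at which its call begins: read the wrist's pose just before it. get_calibration takes no time and is no camera call; for the wrist camera it gives the pose at the moment of the call.
- manip.sign_off(): hands the job in; it is judged then, once.
The state is a dict: "clock": time; "joints": joint angles; "qd": joint speeds; "effort": joint torques, N m; "eef_pos": TCP position; "eef_rot": TCP orientation; "wrist_force": force on the tool from outside, world axes, zero at the start; "moment": the same for the moment, N m; "finger_gap": finger opening in mm; "finger_force": force on a finger pad.
Only numpy, scipy, OpenCV 4.12 (cv2) and the standard library are available. Lean on these libraries where they do the work, as an engineer would, in place of code of your own. Each camera call takes 0.05 s, during which the arm holds its last target. There are 200 camera calls.

TASK

The short two-cuvette carrier on the photometer's deck is finished and belongs in the wash box standing at one end of the deck. Take the lid off the box by its handle and lay it gently, handle up and centred, on the white tile at the other end, then push the short carrier along the deck, without lifting it, so that it drops over the edge into the open box. Leave the long four-cuvette carrier and the other things on the bench where they are.

Things in the scene. Friction and masses are not known exactly. Their poses are not given: they have to be found in the camera images.
- photometer: Bench photometer, fixed. Origin on the bench under the centre of its flat steel loading deck: 150 mm in x, 260 mm in y, top 75 mm above the bench, no lips; its front (-x) and both short ends (y = -130, +130 mm) are open drops. Behind it (x 75 to 185 mm) the grey housing with keys is 105 mm high. x points from deck to housing, y along the deck.
- short_carrier: The finished carrier, loose, 0.1 to 0.2 kg: black block 40 mm in x, 60 mm in y, 30 mm high, with 2 clear 12 mm square cuvettes in a row along y, standing 12 mm out of the top. Origin at the centre of its underside, z up. On the deck, in the front or rear lane (about 40 mm before or behind the deck's centre line), y within about 15 degrees of the deck's.
- short_mid (a point): Centre of the short carrier's block, 15 mm above its underside.
- long_carrier: A carrier still in use, loose: the same 40 mm wide and 30 mm high black block but 108 mm long in y, with 4 cuvettes standing 12 mm out. Origin at the centre of its underside. It stands on the deck in the lane beside the short carrier, at least 15 mm from it, and is to stay there.
- wash_box: Open grey plastic box, fixed, 180 mm in x, 160 mm in y, 58 mm high, walls and floor 4 mm. Origin at the centre of its underside; axes parallel to the photometer's. It stands against one short end of the deck (5 mm gap), either the +y or the -y one, its rim 17 mm below the deck.
- lid: Loose flat grey plastic lid that simply rests on the wash box's rim, 0.25 kg: plate 186 mm in x, 166 mm in y, 5 mm thick; in its middle a black handle block 20 mm wide in x, 50 mm long in y, rising 28 mm above the plate. Origin at the centre of the plate's underside, z up.
- lid_grip (a point): Grasp point in the lid's handle, 22 mm above the plate's top (27 mm above the lid's origin), 6 mm below the handle's top.
- tile: White ceramic tile, fixed on the bench, 200 mm in x, 170 mm in y, 6 mm thick, at the other short end of the deck from the box (5 mm gap). Origin at the centre of its underside; axes parallel to the photometer's.
- beaker: Glass beaker, bystander, 68 mm across, 90 mm high, on the bench to the robot's right. Origin at the centre of its underside.
- tube_rack: White tube rack with glass tubes, bystander, 70 x 140 mm, about 95 mm high, on the bench to the robot's left. Origin at the centre of its underside.
- reagent_bottle: Amber bottle, bystander, 60 mm across, 140 mm high, on the bench to the robot's left. Origin at the centre of its underside.
There are look-alikes about, which are no part of the job. Leave any orange look-alike of the wash_box alone.

How it is judged:
By the outcome, as a careful person would: the job done as asked, in the order asked, and still so for the second after the job is handed in, with the robot touching nothing.
It also fails if it takes over 61 s, if anything falls off the work surface, if the arm or the gripper's body presses on something with over 40 N, if the wrist force passes 120 N, or if a joint passes its speed limit or range.

## Working session

There is one attempt and no reset: what is moved stays moved. The work goes in short steps, Python scripts to look and compute and a tool call to move; the robot and the scene stay as the last step left them, time stands still between calls to the robot, and variables do not carry over. Pictures are saved under pics/ and viewed, at most 10 in all, crops included, and the job is handed in when it is done.

Besides the shell and the picture viewer there is one more tool, called after "Request:" by a JSON object that holds its "method" and its "body". jog_arm: Moves the arm, as the interface text tells. Its arguments: {"type":"object","properties":{"plan":{"type":"array"},"claw":{"type":"number"},"force":{"type":"number"}},"required":["plan"]}

```bash
mkdir -p pics; cat > h.py <<'E'
import numpy as np, cv2
from cell import manip, camera, get_calibration
def R(c):
    a=np.array(c['attitude'],float)
    if a.shape==(3,3): return a
    from scipy.spatial.transform import Rotation as Ro
    return Ro.from_euler('xyz',a).as_matrix() if a.size==3 else Ro.from_quat(a).as_matrix()
def rays(c,uv):
    uv=np.atleast_2d(uv).astype(float)
    K=np.array([[c['fx'],0,c['cx']],[0,c['fy'],c['cy']],[0,0,1]])
    p=cv2.undistortPoints(uv.reshape(-1,1,2),K,np.array([c['k1'],0,0,0.])).reshape(-1,2)
    return np.c_[p,np.ones(len(p))]
def onplane(c,uv,z):
    d=rays(c,uv)@R(c).T; o=np.array(c['origin'],float)
    return o+d*((z-o[2])/d[:,2])[:,None]
def cloud(c,dep):
    v,u=np.mgrid[0:384,0:512]
    r=rays(c,np.c_[u.ravel(),v.ravel()])*dep.reshape(-1,1)
    return (r@R(c).T+np.array(c['origin'],float)).reshape(384,512,3)
E
python3 - <<'E'
from h import *
np.set_printoptions(suppress=True,precision=3)
for n in ("top","scene"):
    c=get_calibration(n); p,d=camera(n); print(n,c)
    cv2.imwrite(f'pics/{n}0.png',p[:,:,::-1]); np.savez(f'{n}0.npz',p=p,d=d)
print(manip.read_state())
E
```

```text
top {'fx': 458.63109421009176, 'fy': 458.63109421009176, 'cx': 251.05220702175743, 'cy': 183.98385285203346, 'k1': 0.033651642141308544, 'origin': array([ 227.29 ,  -25.986, 1499.515]), 'attitude': array([-2.987,  0.023, -1.593])}
scene {'fx': 488.61889110127186, 'fy': 488.61889110127186, 'cx': 250.161266538619, 'cy': 191.65515692912817, 'k1': -0.07137947050068105, 'origin': array([1829.865,  131.911, 1328.087]), 'attitude': array([-2.296,  0.01 ,  1.656])}
{'clock': 0.1, 'joints': array([-1.314,  0.3  ,  1.521,  0.   ,  1.321, -0.067]), 'qd': array([-0.   ,  0.   , -0.001,  0.   , -0.002,  0.   ]), 'effort': array([ -0.002, -53.265, -35.329,   0.071,   0.023,  -0.   ]), 'eef_pos': array([ 174.939, -521.201,  204.953]), 'eef_rot': array([-3.141, -0.   ,  0.324]), 'wrist_force': array([-1.319, -0.783, -0.174]), 'moment': array([-0.033,  0.027,  0.051]), 'finger_force': 0.0, 'finger_gap': 93.88007481697336}
```

View pics/top0.png

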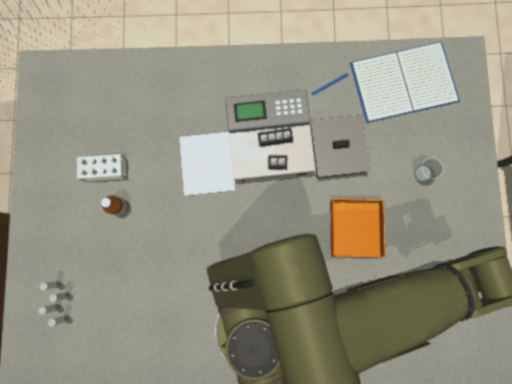

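View pics/scene0.png

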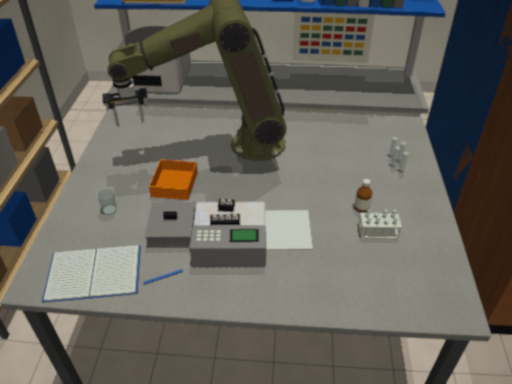

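The top view shows the grey lidded box at the deck's -y end (lid centre at about px 340,145, handle 341,144). The white tile is at 207,163, the short carrier in the front lane at 277,162 and the long carrier in the rear lane at 275,136.

What could be mistaken for the targets:
- **Box:** the grey one at (340,145) or the orange one at (358,228). I choose the grey one.
- **Carrier:** the short one with 2 cuvettes at (277,162) or the long one with 4 at (275,136). I choose the short one.
- **Tile:** the white tile at (207,163) or the notebook at (405,80). I choose the tile.

```bash
python3 - <<'E'
from h import *
np.set_printoptions(suppress=True,precision=1)
z=np.load('top0.npz');p=z['p'];d=z['d'];c=get_calibration('top')
P=cloud(c,d)
hsv=cv2.cvtColor(p,cv2.COLOR_RGB2HSV);V=hsv[...,2]
def rep(name,m,zz,box):
    u0,u1,v0,v1=box;k=np.zeros(m.shape,np.uint8);k[v0:v1,u0:u1]=m[v0:v1,u0:u1]
    n,l,s,_=cv2.connectedComponentsWithStats(k);i=1+np.argmax(s[1:,4]);k=(l==i)
    zd=np.median(P[k][:,2])
    ct=max(cv2.findContours(k.astype(np.uint8),0,1)[0],key=cv2.contourArea).reshape(-1,2)
    W=onplane(c,ct,zz)[:,:2].astype(np.float32)
    r=cv2.minAreaRect(W);print(name,'area',k.sum(),'zdepth',zd,'rect',np.array(r[0]),np.array(r[1]),r[2],'med',np.median(W,0))
rep('tile',(V>195)&(P[...,2]<30),6,(170,245,125,205))
rep('deck',(V>150)&(P[...,2]>60),75,(225,325,115,190))
rep('handle',V<45,91,(325,358,132,156))
rep('lid',(abs(P[...,2]-63)<9)&(V<150),63,(310,375,110,182))
rep('short',(V<60),105,(262,295,150,174))
rep('long',(V<60),105,(252,300,124,149))
rep('short_h',P[...,2]>90,105,(262,295,150,174))
rep('long_h',P[...,2]>90,105,(252,300,129,149))
print(P[163,207],P[145,325],P[165,240],P[108,300])
crop=p[80:210,165:385][:,:,::-1]
cv2.imwrite('pics/crop.png',cv2.resize(crop,None,fx=3.6,fy=3.6,interpolation=cv2.INTER_CUBIC))
E
```

```text
tile area 2914 zdepth 7.442453527652219 rect [536.1 150.5] [200.  168.5] 4.5500807762146 med [534.1 150.1]
deck area 2956 zdepth 76.48433505713945 rect [553.4 -65.6] [150.7 258.9] 4.484177112579346 med [573.9 -56.1]
handle area 26 zdepth 86.95207461598545 rect [ 561.1 -280.6] [40.5  9.6] 83.77931213378906 med [ 561.1 -277.8]
lid area 1582 zdepth 64.43841379754087 rect [ 572.3 -284.7] [186.  165.6] 4.850001811981201 med [ 596.4 -298.9]
short area 24 zdepth 97.26389144608004 rect [495.2 -81.3] [46.3  3.1] 88.45563507080078 med [496.5 -81.3]
long area 77 zdepth 100.21977645355787 rect [576.8 -79.1] [ 9.5 95.3] 8.07257080078125 med [576.6 -79.2]
short_h area 248 zdepth 106.90085521548986 rect [514.2 -83.5] [55.8 41. ] 88.38319396972656 med [515.7 -83.5]
long_h area 456 zdepth 107.16954144238184 rect [595.3 -77.9] [ 44.5 107.6] 6.707223415374756 med [595.5 -76.6]
[535.  148.    9.8] [ 573.4 -237.5   58.9] [511.2  35.6  80.3] [ 683.7 -157.9  105.2]
```

View pics/crop.png

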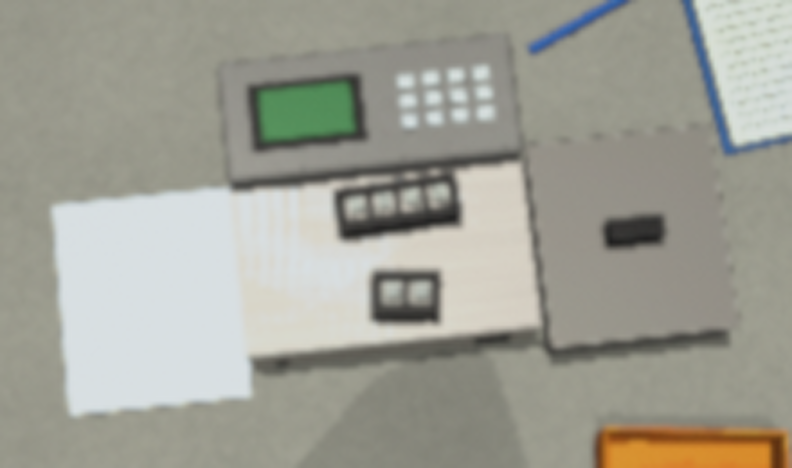

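The crop confirms the choice: the two-cuvette carrier is at crop (405,297), the four-cuvette one at (398,205), and the lid handle at (633,231) on the grey lid. Sizes and heights match the description (deck yaw about 4.8°). Next I move above the handle, with the fingers closing along the deck's x.

Request:
{"method": "jog_arm", "body": {"plan": [0.04,0.024,0,0,0,7.6,0.08,0.048,0,0,0,15.2,0.12,0.071,0,0,0,22.8,0.16,0.095,0,0,0,30.4,0.2,0.119,0,0,0,38,0.24,0.143,0,0,0,45.6,0.28,0.166,0,0,0,53.2,0.32,0.19,0,0,0,60.8,0.36,0.214,0,0,0,68.4,0.397,0.236,0,0,0,76.2,0.397,0.236,0,0,0,76.2,0.397,0.236,0,0,0,76.2,0.397,0.236,0,0,0,76.2,0.397,0.236,0,0,0,76.2]}}

```text
clock: 1.5
eef_pos: [571.2, -286.3, 205.6]
eef_rot: [3.142, 0.0, 1.652]
wrist_force: [0.1, -0.3, 0.4]
finger_gap: 93.6
finger_force: 0.0
```

```bash
python3 - <<'E'
from h import *
np.set_printoptions(suppress=True,precision=2)
s=manip.read_state();print(s['eef_pos'],np.degrees(s['eef_rot']),s['qd'],s['joints'])
c=get_calibration('wrist'); p,d=camera('wrist'); np.savez('w1.npz',p=p,d=d); print(c)
cv2.imwrite('pics/w1.png',p[:,:,::-1])
P=cloud(c,d);V=p.max(2)
m=((V<60)&(abs(P[...,2]-91)<5)&(np.hypot(P[...,0]-572,P[...,1]+285)<60)).astype(np.uint8)
ct=max(cv2.findContours(m,0,1)[0],key=cv2.contourArea).reshape(-1,2)
W=onplane(c,ct,91)[:,:2].astype(np.float32);print(cv2.minAreaRect(W),m.sum(),np.median(P[m>0],0))
E
```

```text
[ 571.18 -286.28  205.63] [180.     0.01  94.63] [ 0. -0. -0.  0.  0. -0.] [-0.52  0.5   1.24 -0.    1.4  -0.6 ]
{'fx': 306.9546999040193, 'fy': 306.9546999040193, 'cx': 252.5718137880761, 'cy': 184.83686123035102, 'k1': -0.08208272538074007, 'origin': array([ 565.01, -214.7 ,  385.55]), 'attitude': array([ 2.89, -0.  ,  0.08])}
((572.1937866210938, -282.19268798828125), (19.6606502532959, 49.65174865722656), 5.196561336517334) 825 [ 572.1  -285.73   91.34]
```

View pics/w1.png

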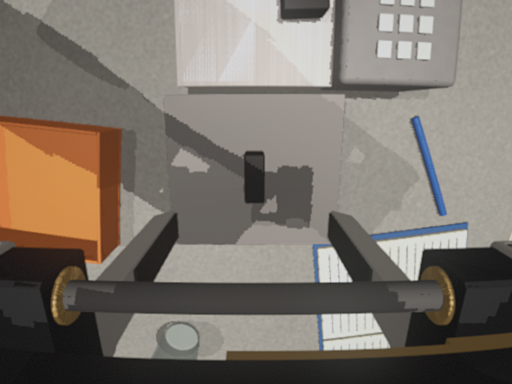

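The handle is at px (255,177), between the open fingers, and measures 20 × 50 mm as described. Descending to grip it.

Request:
{"method": "jog_arm", "body": {"plan": [0.001,0.003,-0.03,0,0,0,0.001,0.003,-0.06,0,0,0,0.001,0.003,-0.09,0,0,0,0.001,0.003,-0.11,0,0,0,0.001,0.003,-0.125,0,0,0,0.001,0.003,-0.137,0,0,0,0.001,0.003,-0.137,0,0,0,0.001,0.003,-0.137,0,0,0], "claw": 0.05}}

```text
clock: 2.35
eef_pos: [573.3, -282.7, 69.2]
eef_rot: [3.141, 0.001, 1.654]
wrist_force: [0.2, 0.1, 0.7]
finger_gap: 50.1
finger_force: 0.0
```

Request:
{"method": "jog_arm", "body": {"plan": [0,0,0,0,0,0,0,0,0,0,0,0,0,0,0,0,0,0,0,0,0,0,0,0,0,0,0,0,0,0,0,0,0,0,0,0,0,0,0,0,0,0,0,0,0,0,0,0], "claw": 0.0, "force": 40}}

```text
clock: 3.15
eef_pos: [573.0, -282.4, 68.7]
eef_rot: [3.141, 0.0, 1.654]
wrist_force: [-2.8, 1.2, 4.7]
finger_gap: 19.6
finger_force: 40.0
```

Request:
{"method": "jog_arm", "body": {"plan": [0,0,0.005,0,0,0,0,0,0.015,0,0,0,0,0,0.03,0,0,0,0,0,0.05,0,0,0,0,0,0.07,0,0,0,0,0,0.09,0,0,0,0,0,0.1,0,0,0,0,0,0.1,0,0,0]}}

```text
clock: 3.95
eef_pos: [573.5, -282.6, 170.5]
eef_rot: [3.139, 0.002, 1.654]
wrist_force: [0.1, 1.1, -2.8]
finger_gap: 19.5
finger_force: 40.0
```

Request:
{"method": "jog_arm", "body": {"plan": [-0.001,0.01,0,0,0,0,-0.002,0.025,0,0,0,0,-0.004,0.045,0,0,0,0,-0.006,0.07,0,0,0,0,-0.008,0.1,0,0,0,0,-0.011,0.13,0,0,0,0,-0.013,0.16,0,0,0,0,-0.016,0.19,0,0,0,0,-0.018,0.22,0,0,0,0,-0.021,0.25,0,0,0,0,-0.023,0.28,0,0,0,0,-0.026,0.31,0,0,0,0,-0.028,0.34,0,0,0,0,-0.031,0.37,0,0,0,0,-0.033,0.395,0,0,0,0,-0.035,0.415,0,0,0,0,-0.036,0.429,0,0,0,0,-0.036,0.435,0,0,0,0,-0.036,0.435,0,0,0,0,-0.036,0.435,0,0,0,0]}}

```text
clock: 5.95
eef_pos: [537.0, 152.1, 168.3]
eef_rot: [-3.141, 0.0, 1.653]
wrist_force: [-0.7, -0.3, -2.9]
finger_gap: 19.8
finger_force: 40.0
```

```bash
python3 - <<'E'
from h import *
np.set_printoptions(suppress=True,precision=2)
s=manip.read_state();print(s['eef_pos'],np.degrees(s['eef_rot']),s['finger_gap'],s['wrist_force'])
p,d=camera('top');np.savez('top1.npz',p=p,d=d)
c=get_calibration('wrist'); p,d=camera('wrist')
cv2.imwrite('pics/w2.png',p[:,:,::-1]);np.savez('w2.npz',p=p,d=d)
P=cloud(c,d);q=s['eef_pos']
m=(abs(P[...,2]-(q[2]-5))<12)&(np.abs(P[...,0]-q[0])<110)&(np.abs(P[...,1]-q[1])<100)
m=cv2.morphologyEx(m.astype(np.uint8),cv2.MORPH_OPEN,np.ones((5,5)))
pts=P[m>0];r=cv2.minAreaRect(pts[:,:2].astype(np.float32));print(r,np.median(pts[:,2]))
A=np.c_[pts[:,:2],np.ones(len(pts))];print('tilt',np.linalg.lstsq(A,pts[:,2],rcond=None)[0][:2])
E
```

```text
[536.97 152.1  168.29] [-179.99    0.01   94.73] 19.77211898758405 [-0.74 -0.3  -2.9 ]
((536.8565063476562, 150.5836181640625), (186.4319305419922, 166.4914093017578), 4.730616569519043) 163.29900206013198
tilt [0. 0.]
```

View pics/w2.png

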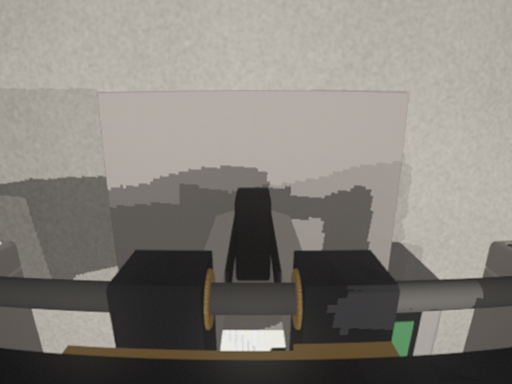

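The lid hangs level in the grip and is centred over the tile to within 1 mm. It fills the middle of the picture, px 100–405, with the handle at (253,230). Lowering it.

Request:
{"method": "jog_arm", "body": {"plan": [-0.001,0,-0.01,0,0,0,-0.001,0,-0.03,0,0,0,-0.001,0,-0.055,0,0,0,-0.001,0,-0.08,0,0,0,-0.001,0,-0.105,0,0,0,-0.001,0,-0.12,0,0,0,-0.001,0,-0.13,0,0,0,-0.001,0,-0.137,0,0,0,-0.001,0,-0.141,0,0,0,-0.001,0,-0.144,0,0,0,-0.001,0,-0.146,0,0,0,-0.001,0,-0.148,0,0,0,-0.001,0,-0.149,0,0,0,-0.001,0,-0.15,0,0,0,-0.001,0,-0.15,0,0,0]}}

```text
clock: 7.55
eef_pos: [536.0, 152.6, 18.4]
eef_rot: [3.142, 0.0, 1.654]
wrist_force: [-0.4, 0.2, -3.3]
finger_gap: 19.6
finger_force: 40.0
```

Request:
{"method": "jog_arm", "body": {"plan": [0,0,-0.0005,0,0,0,0,0,-0.001,0,0,0,0,0,-0.0015,0,0,0,0,0,-0.002,0,0,0,0,0,-0.002,0,0,0]}}

```text
clock: 8.05
eef_pos: [536.0, 152.6, 16.7]
eef_rot: [3.142, 0.0, 1.654]
wrist_force: [-1.3, -0.3, 2.3]
finger_gap: 19.9
finger_force: 40.0
```

Contact is light (about 5 N change in force), so I release, rise and move towards the carrier for a closer look.

Request:
{"method": "jog_arm", "body": {"plan": [0,0,0,0,0,0,0,0,0,0,0,0,0,0,0,0,0,0,0,0,0,0,0,0,0,0,0,0,0,0,0,0,0,0,0,0,0,0,0.01,0,0,0,0,0,0.03,0,0,0,0,0,0.06,0,0,0,0,0,0.1,0,0,0,0,0,0.14,0,0,0,0,0,0.18,0,0,0,0,0,0.205,0,0,0,-0.003,-0.04,0.205,0,0,0,-0.007,-0.08,0.205,0,0,0,-0.01,-0.12,0.205,0,0,0,-0.015,-0.16,0.205,0,0,0,-0.02,-0.2,0.205,0,0,0,-0.022,-0.23,0.205,0,0,0,-0.022,-0.23,0.205,0,0,0], "claw": 0.06}}

```text
clock: 10.05
eef_pos: [513.6, -80.2, 222.2]
eef_rot: [3.141, 0.001, 1.65]
wrist_force: [0.5, 0.1, -0.5]
finger_gap: 60.3
finger_force: 0.0
```

Request:
{"method": "jog_arm", "body": {"plan": [0,0,0,0,0,0,0,0,0,0,0,0], "claw": 0.012}}

```text
clock: 10.25
eef_pos: [514.1, -76.5, 221.8]
eef_rot: [3.141, -0.0, 1.655]
wrist_force: [0.2, 0.7, -0.6]
finger_gap: 47.7
finger_force: 0.0
```

```bash
python3 - <<'E'
from h import *
np.set_printoptions(suppress=True,precision=2)
s=manip.read_state();print(s['eef_pos'],np.degrees(s['eef_rot']),s['finger_gap'],s['wrist_force'])
c=get_calibration('wrist'); p,d=camera('wrist')
cv2.imwrite('pics/w3.png',p[:,:,::-1])
P=cloud(c,d)
for nm,x,y in(('short',514,-83),('long',595,-78)):
    m=(abs(P[...,2]-105)<6)&(abs(P[...,0]-x)<40)&(abs(P[...,1]-y)<70)
    if m.sum(): print(nm,m.sum(),cv2.minAreaRect(P[m][:,:2].astype(np.float32)),np.median(P[m],0))
p,d=camera('top');c=get_calibration('top');P=cloud(c,d)
m=(abs(P[...,2]-13)<6)&(abs(P[...,0]-536)<130)&(abs(P[...,1]-150)<130);m=cv2.morphologyEx(m.astype(np.uint8),cv2.MORPH_OPEN,np.ones((3,3)))
print('lid',cv2.minAreaRect(P[m>0][:,:2].astype(np.float32)))
cv2.imwrite('pics/t3.png',p[:,:,::-1])
E
```

```text
[514.06 -76.52 221.79] [179.98  -0.    94.8 ] 47.66707792597384 [ 0.24  0.69 -0.61]
short 1982 ((516.9180908203125, -80.8567886352539), (60.50335693359375, 40.004886627197266), 88.06236267089844) [516.26 -79.08 105.58]
long 4020 ((608.6594848632812, -68.96258544921875), (65.16171264648438, 117.5032730102539), 6.125476837158203) [600.23 -63.22 105.56]
lid ((538.6532592773438, 150.07470703125), (196.3990478515625, 170.71482849121094), 4.776639461517334)
```

View pics/w3.png

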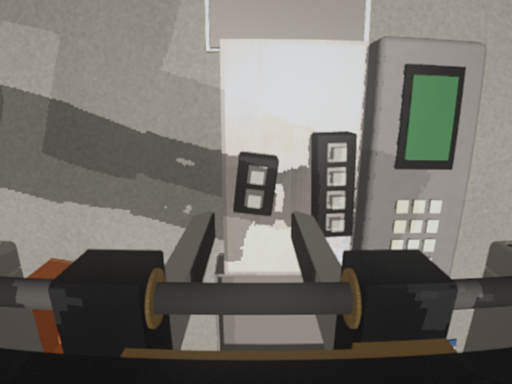

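The short carrier sits at px (257,184), centre (517,-81), yaw about -2°. The long one at px (334,184) is about 40 mm to its side. The lid lies on the tile at the top of the picture. I position behind the short carrier's +y face with the fingers nearly closed, turned flush to it.

Request:
{"method": "jog_arm", "body": {"plan": [0.002,0.02,0,0,0,-3,0.004,0.04,0,0,0,-6,0.005,0.059,0,0,0,-6.7,0.005,0.059,0,0,0,-6.7,0.005,0.059,-0.02,0,0,-6.7,0.005,0.059,-0.05,0,0,-6.7,0.005,0.059,-0.08,0,0,-6.7,0.005,0.059,-0.11,0,0,-6.7,0.005,0.059,-0.13,0,0,-6.7,0.005,0.059,-0.138,0,0,-6.7,0.005,0.059,-0.138,0,0,-6.7,0.005,0.059,-0.138,0,0,-6.7], "claw": 0.012}}

```text
clock: 11.55
eef_pos: [519.5, -18.5, 84.5]
eef_rot: [3.14, 0.0, 1.537]
wrist_force: [0.4, -0.1, 0.8]
finger_gap: 11.9
finger_force: 0.0
```

Request:
{"method": "jog_arm", "body": {"plan": [0.001,-0.01,0,0,0,0,0.001,-0.017,0,0,0,0,0.002,-0.022,0,0,0,0,0.002,-0.027,0,0,0,0,0.003,-0.032,0,0,0,0,0.003,-0.038,0,0,0,0,0.004,-0.045,0,0,0,0,0.004,-0.052,0,0,0,0,0.005,-0.059,0,0,0,0,0.005,-0.066,0,0,0,0,0.006,-0.073,0,0,0,0,0.007,-0.08,0,0,0,0,0.007,-0.087,0,0,0,0,0.008,-0.094,0,0,0,0,0.008,-0.101,0,0,0,0,0.009,-0.108,0,0,0,0,0.01,-0.115,0,0,0,0,0.01,-0.12,0,0,0,0,0.01,-0.12,0,0,0,0]}}

```text
clock: 13.45
eef_pos: [529.0, -139.1, 83.3]
eef_rot: [-3.142, 0.0, 1.536]
wrist_force: [-0.4, -0.4, -0.4]
finger_gap: 12.1
finger_force: 0.0
```

```bash
python3 - <<'E'
from h import *
np.set_printoptions(suppress=True,precision=2)
s=manip.read_state();print(s['eef_pos'],s['wrist_force'])
p,d=camera('wrist');cv2.imwrite('pics/w4.png',p[:,:,::-1])
p,d=camera('scene');a=cv2.resize(p[170:280,130:330],None,fx=3.5,fy=3.5,interpolation=cv2.INTER_CUBIC)
cv2.imwrite('pics/s4.png',a[:,:,::-1])
E
```

```text
[ 528.96 -139.11   83.35] [-0.39 -0.39 -0.39]
```

View pics/s4.png

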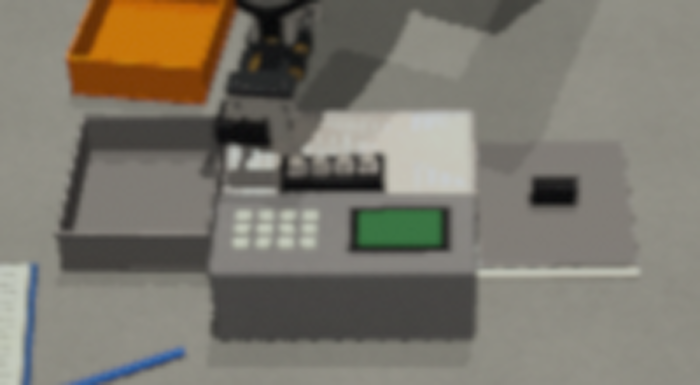

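The carrier is at crop (243,130), reaching the deck's edge and still in line. The long carrier and lid are undisturbed. Pushing on over the edge.

Request:
{"method": "jog_arm", "body": {"plan": [0.0,-0.006,0,0,0,0,0.001,-0.013,0,0,0,0,0.002,-0.02,0,0,0,0,0.002,-0.027,0,0,0,0,0.003,-0.034,0,0,0,0,0.003,-0.041,0,0,0,0,0.004,-0.048,0,0,0,0,0.005,-0.055,0,0,0,0,0.005,-0.062,0,0,0,0,0.006,-0.069,0,0,0,0,0.006,-0.076,0,0,0,0,0.006,-0.076,0,0,0,0]}}

```text
clock: 14.75
eef_pos: [534.9, -215.2, 83.4]
eef_rot: [-3.142, 0.0, 1.536]
wrist_force: [0.5, 0.3, -1.0]
finger_gap: 12.2
finger_force: 0.0
```

```bash
python3 - <<'E'
from h import *
np.set_printoptions(suppress=True,precision=2)
s=manip.read_state();print(s['eef_pos'],s['wrist_force'])
p,d=camera('scene');a=cv2.resize(p[170:280,130:330],None,fx=3.5,fy=3.5,interpolation=cv2.INTER_CUBIC)
cv2.imwrite('pics/s5.png',a[:,:,::-1])
E
```

```text
[ 534.92 -215.25   83.39] [ 0.45  0.32 -0.98]
```

View pics/s5.png

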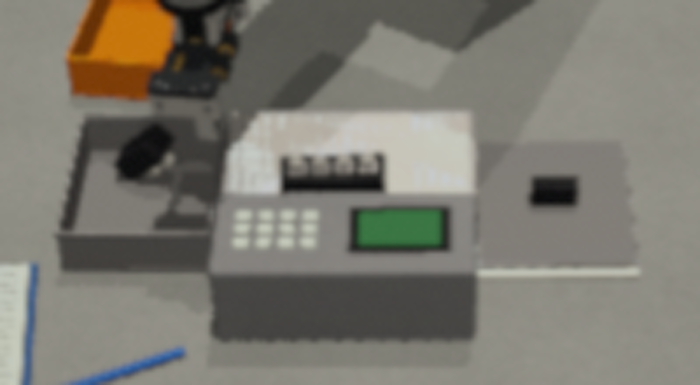

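The carrier has dropped into the box, at crop (147,150). I retreat upward and check.

Request:
{"method": "jog_arm", "body": {"plan": [0,0,0.03,0,0,0,0,0,0.07,0,0,0,0,0,0.12,0,0,0,-0.03,-0.03,0.14,0,0,0,-0.06,-0.06,0.14,0,0,0,-0.09,-0.1,0.14,0,0,0,-0.12,-0.14,0.14,0,0,0,-0.15,-0.18,0.14,0,0,0,-0.18,-0.22,0.14,0,0,0,-0.21,-0.25,0.14,0,0,0,-0.21,-0.25,0.14,0,0,0,-0.21,-0.25,0.14,0,0,0]}}

```text
clock: 16.0
eef_pos: [324.6, -464.5, 223.3]
eef_rot: [-3.142, -0.0, 1.535]
wrist_force: [0.3, -0.1, -0.5]
finger_gap: 12.2
finger_force: 0.0
```

```bash
python3 - <<'E'
from h import *
np.set_printoptions(suppress=True,precision=1)
p,d=camera('top');c=get_calibration('top');P=cloud(c,d)
m=(p.max(2)<60)&(abs(P[...,0]-572)<88)&(abs(P[...,1]+285)<80);print('carrier in box',P[m].min(0),P[m].max(0),m.sum())
a=cv2.resize(p[80:260,165:385],None,fx=3,fy=3,interpolation=cv2.INTER_CUBIC);cv2.imwrite('pics/t6.png',a[:,:,::-1])
hv=p.max(2)
m=(P[...,2]>90)&(abs(P[...,0]-595)<35)&(abs(P[...,1]+78)<70);m[:129]=0
print('long',cv2.minAreaRect(P[m][:,:2].astype(np.float32)))
print(manip.read_state()['eef_pos'])
E
```

```text
carrier in box [ 497.9 -364.3    3.7] [ 660.  -231.1   72.9] 236
long ((597.3365478515625, -77.56913757324219), (41.69468307495117, 107.3718032836914), 6.534579753875732)
[ 325.3 -464.   223.4]
```

View pics/t6.png

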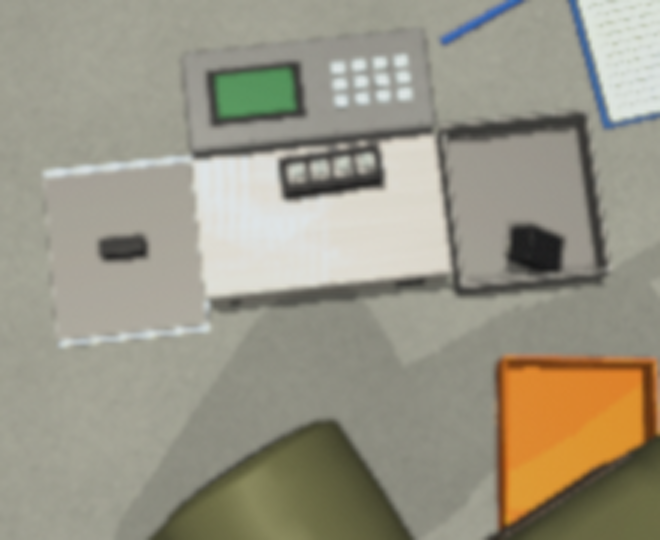

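The carrier lies inside the box at crop (535,248). The lid is centred on the tile, handle up, at (123,247), and the long carrier hasn't moved. Handing in.

```bash
python3 -c "
from cell import manip;print(manip.sign_off())"
```

```text
the job is handed in; nothing more can be done
None
```

The job is handed in at about 16 s: the lid is centred handle up on the tile, the short carrier was pushed off the deck and lies tipped over inside the wash box, and the long carrier has not moved.

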